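Find the food-box lid that rocks and press it home

TASK

Four identical food boxes stand on the kitchen counter and one lid is not pressed on properly. Press on the lids close to one short end, one lid after another, until you find the one that rocks; then press that one at its middle until it is fully home, and finish while still holding it down with the fingertips so that the seal takes. Press firmly but do not pound, pull no lid off, grasp nothing, and leave everything else standing where it is.

Things in the scene. Friction and masses are not known exactly. Their poses are not given: they have to be found in the camera images.
- lid_a: one of four identical white press-on lids, 110 x 70 mm, 14 mm skirt, level at the start, on a heavy grey food box that stays put. Origin: centre of its flat top; x along the 110 mm length, y across the 70 mm width, z up. Top 52 to 64 mm above the counter: boxes differ in depth, so height does not tell which lid is loose. Any of the four may be the loose one
- lid_b: identical to lid_a, same frame. Of the four lids three are home and rigid wherever pressed. The loose one, pressed 40 to 50 mm from its centre along x (either end), rocks like a see-saw about its y centre line: its end sinks 6 mm under 2 to 3 N (a fingertip, bearing nearer the middle, sinks 3.5 to 5 mm), then stops on the rim; let go, it springs back level
- lid_c: identical to lid_a, same frame. Pressed at its centre, the loose lid (whichever it is) resists up to about 11 N without moving, then slides 6 mm straight down, stops rigid on the rim and stays there; after that it no longer rocks. A lid that is home does not move
- lid_d: identical to lid_a, same frame. Which of the four lids is loose, and where it stands, cannot be told before pressing
- tumbler: glass tumbler, upright, 64 mm wide, 95 mm high, standing between the two middle boxes; bystander. Origin: centre of its underside
- spice_jar: small capped glass jar, 40 mm wide, 75 mm high, standing between the two leftmost boxes; bystander. Origin: centre of its underside
- bowl: white melamine bowl, 130 mm wide, 55 mm high, beyond the boxes; bystander. Origin: centre of its underside
- mug: mug, 80 mm wide, 90 mm high, beyond the boxes; bystander. Origin: centre of its underside
- spatula: wooden spatula lying flat on the robot's side of the boxes, its length roughly along y; bystander. Origin: near its middle, on its underside
- lunchbox: green plastic lunchbox with white latches, 116 x 176 x 61 mm, beyond the boxes; bystander. Origin: centre of its underside

How it is judged:
By the outcome, as a careful person would: the job done as asked, in the order asked, and still so for the second after the job is handed in, while the arm keeps its last pose, push and grip.
It also fails if it takes over 51 s, if anything falls off the work surface, if the arm or the gripper's body presses on something with over 40 N, if the wrist force passes 120 N, or if a joint passes its speed limit or range.

ROBOT

A 7-joint arm with a two-finger parallel gripper is mounted at the origin on the work surface. World frame = base frame: x ahead of the robot, y to its left, z up, the work surface at z = 0. Lengths are in m, angles in rad, forces in N, time in s.
With the tool pointing down it reaches from about 0.4 to 0.85 m from the base axis. Payload 6.9 kg.
Tool frame: the origin (TCP) lies midway between the tips of the shut fingers; the grasp point (between the pads) lies behind it (ctrl.pinch_z is the z of the grasp point in the tool frame, in m); z points along the fingers, y is the direction in which the jaws open and shut (so a half turn about z gives the same grasp; the last joint's range is limited). The gripper opens to 85 mm and grips with 20 to 120 N. Pads are 22 mm wide; open, the fingers measure 114 mm over their backs; the gripper's body (76 mm by 85 mm) begins 54 mm behind the grasp point. The pads swing forward as they close: fully open they stand 13 mm farther back than shut.
Start: joints at [1.284, 0.507, -0.238, 1.5, 0.126, 1.149, -0.155], TCP at [0.239, -0.577, 0.231] pointing down, gripper open.
Joint ranges: [-3.08, 3.08], [-0.24, 2.05], [-1.43, 1.35], [0, 2.5], [-1.52, 4.66], [0.17, 1.96], [-2.89, 2.89]. Speed limits (rad/s): [2.39, 2.39, 3.14, 3.14, 3.14, 3.14, 3.14].

INTERFACE

Orientations are given as a unit quaternion [w, x, y, z].
In Python, from station import ctrl, get_state, vision, ticket, models gives the robot as it stands. Calls block until the motion is done:
- ctrl.movep(position, orientation): joint-space move of the TCP to a pose.
- ctrl.movel(position, frame=None, max_speed=0.15): straight line of the TCP; frame=None keeps the orientation; max_speed is the mean speed in m/s.
- ctrl.set_joints(angles): joint-space move.
- ctrl.ungrasp() and ctrl.close_gripper(force=None): open the fingers fully, or close them until they stop; force is the grip in N (None keeps the last).
- ctrl.pause(seconds).
- ctrl.ik(position, orientation): joint angles nearest the present ones, or None.
- get_state(): the state.
- vision.grab_frame(name): name is "scene" or "top" or "wrist"; returns (picture, depth): 400x640x3 uint8, blue, green, red; 400x640 float32, m along the optical axis (not along the pixel's ray), 0 where there is no reading.
- vision.camera_info(name): a dict with "mtx" (3x3 intrinsics, pixels), "dist_coeffs" ([k1, k2, p1, p2, k3] as OpenCV has them; the pictures are not rectified), "R" (3x3) and "t" (3): a world point X has camera coordinates R X + t; the wrist camera has in their place "hand_eye" (4x4, takes a point from camera to tool coordinates, whose origin is the TCP and whose axes are the flange's). Camera axes: x right, y down, z forward; pixel columns grow to the right and rows downward; lengths in m; the calibration is good to about 2 mm. A picture is of the moment at which its call begins: read the wrist's pose just before it. camera_info takes no time and is no camera call.
A pose or a line that the arm cannot do raises ctrl.Unreachable and nothing moves.
- ticket.close_job(): hands the job in, once; it reports no verdict.
Trained networks look in the newest picture that a camera, given by its name, has taken for a name from the list of things; names that differ only in an ending like _2 or _b are one class to them, and where a whole thing is asked for, a point or a joint stands for the part that bears it (a point fixed in the world has none). Each returns a list of dicts, best first, with "p" (0 to 1); they miss things now and then, are a little off and sometimes report something else, mostly with a low value. They report only what shows in the picture. A call takes as long as a camera call.
- models.recognise(camera, target): "point" ([column, row] in pixels, amid what is visible of it).
- models.masks_of(camera, target): "mask" (400x640 bool, what is visible of it) and "point" ([column, row] in pixels, amid what is visible of it).
The state is a dict: "time": time; "qpos": joint angles; "qd": joint speeds; "tau": joint torques, N m; "tcp_pos": TCP position; "eef_rot": TCP orientation; "contact_force": force on the tool from outside, world axes, zero at the start; "wrist_torque": the same for the moment, N m; "width": finger opening in m.
Only numpy, scipy, OpenCV 4.12 (cv2) and the standard library are available. Lean on these libraries where they do the work, as an engineer would, in place of code of your own. Each camera call takes 0.05 s, during which the arm holds its last target.

## Working session

There is one attempt and no reset: what is moved stays moved. The work goes in short steps, each a Python script; the robot and the scene stay as the last script left them, time stands still between calls to the robot, and variables do not carry over. Pictures are saved under pics/ and viewed, and the job is handed in when it is done.

```bash
ls; mkdir -p pics; python3 - <<'E'
from station import ctrl,get_state,vision,models
import cv2
s=get_state();print(s)
for c in("scene","top"):
    p,d=vision.grab_frame(c);cv2.imwrite(f"pics/{c}0.png",p)
    i=vision.camera_info(c);print(c,i)
    for m in models.recognise(c,"lid_a"):print(m)
print(ctrl.pinch_z)
E
```

```text
pics
{'time': 0.0, 'qpos': array([ 1.28349125,  0.50831322, -0.23757463,  1.5011437 ,  0.12569374,
        1.14892946, -0.15480132]), 'qd': array([ 2.00690650e-05,  1.44834559e-03, -1.26353528e-03,  4.76864664e-04,
       -5.16424004e-04,  8.32435323e-04,  8.36255272e-04]), 'tau': array([-1.32461038e-03, -6.20597863e+01, -2.18712598e+00, -2.49658513e+01,
        1.26419950e-02,  1.20108193e-02, -3.77973629e-05]), 'tcp_pos': array([ 0.23899292, -0.57693869,  0.23044296]), 'eef_rot': array([-8.82434924e-04,  9.80768860e-01,  1.95170778e-01, -1.81819457e-04]), 'contact_force': array([-0.54206778, -0.40283381, -0.50041343]), 'wrist_torque': array([-0.00401233, -0.00122706, -0.03905294]), 'width': 0.08530047108463672}
scene {'mtx': array([[520.54825908,   0.        , 336.9223213 ],
       [  0.        , 520.54825908, 201.18007562],
       [  0.        ,   0.        ,   1.        ]]), 'dist_coeffs': array([-0.02426286,  0.        ,  0.        ,  0.        ,  0.        ]), 'R': array([[ 0.43188875,  0.90182446, -0.01359255],
       [ 0.72674003, -0.35688614, -0.58692521],
       [-0.5341545
[... 160 characters left out ...]
'point': [452.6, 156.1], 'p': 0.79}
top {'mtx': array([[403.86312163,   0.        , 326.80819572],
       [  0.        , 403.86312163, 204.69300053],
       [  0.        ,   0.        ,   1.        ]]), 'dist_coeffs': array([-0.08257076,  0.        ,  0.        ,  0.        ,  0.        ]), 'R': array([[-0.00805005, -0.99996684,  0.0012272 ],
       [-0.99856925,  0.00797391, -0.05287605],
       [ 0.05286451, -0.0016511 , -0.99860033]]), 't': array([-1.08270299e-03,  5.49910108e-01,  1.17754696e+00])}
{'point': [219.7, 215.8], 'p': 0.91}
{'point': [429.9, 198.3], 'p': 0.89}
{'point': [363.8, 211.4], 'p': 0.76}
{'point': [426.4, 144.0], 'p': 0.59}
{'point': [280.4, 198.2], 'p': 0.55}
-0.0187
```

View pics/top0.png

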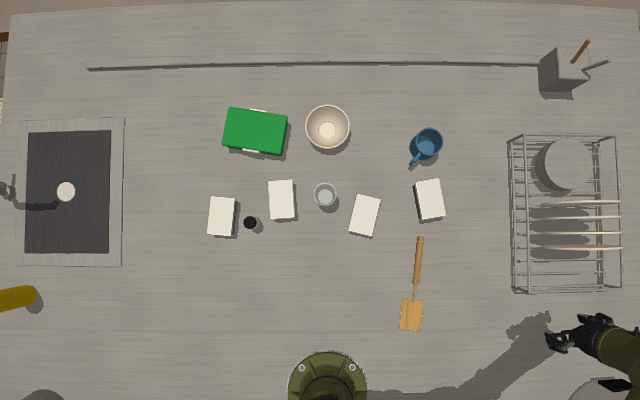

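View pics/scene0.png

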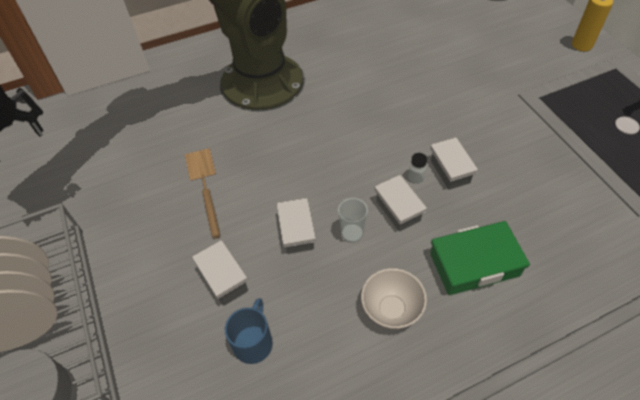

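The top picture shows lids at about (222,216), (282,199), (365,215) and (430,199). The tumbler is at (325,195), the jar at (250,222) and the spatula at (415,285). The network's fifth hit, at (426,144), is the mug.

```bash
cat > h.py <<'E'
import numpy as np,cv2
from station import vision
def world(c,d,mask):
    i=vision.camera_info(c); v,u=np.nonzero(mask&(d>0))
    n=cv2.undistortPoints(np.stack([u,v],1).astype(float)[:,None],i["mtx"],i["dist_coeffs"])[:,0]
    z=d[v,u]; X=np.c_[n*z[:,None],z]
    return (X-i["t"])@i["R"]
def proj(c,X):
    i=vision.camera_info(c); return cv2.projectPoints(np.float64(X),cv2.Rodrigues(i["R"])[0],i["t"],i["mtx"],i["dist_coeffs"])[0][:,0]
E
python3 - <<'E'
from h import *
from station import models,get_state
out={}
for c in("top","scene"):
    p,d=vision.grab_frame(c)
    ms=models.masks_of(c,"lid_a")
    for m in ms:
        W=world(c,d,m["mask"])
        if len(W)<50: continue
        z=np.median(W[:,2]); T=W[abs(W[:,2]-z)<.006]
        r=cv2.minAreaRect(T[:,:2].astype(np.float32)*1000)
        b=cv2.boxPoints(r); e=b[1]-b[0];f=b[2]-b[1]
        L=e if np.hypot(*e)>np.hypot(*f) else f
        a=np.degrees(np.arctan2(L[1],L[0])); a=(a+90)%180-90
        print(c,np.round(m["point"]),m["p"],len(T),"ctr",np.round(r[0],1),"size",np.round(sorted(r[1]),1),"yaw",round(a,1),"z",round(z*1000,1),np.round(1000*T[:,2].std(),1))
for t in("tumbler","spice_jar","spatula","mug","bowl","lunchbox"):
    p,d=vision.grab_frame("top")
    for m in models.masks_of("top",t)[:1]:
        W=world("top",d,m["mask"]);print(t,m["p"],np.round(W.min(0),3),np.round(W.max(0),3))
print(get_state()["time"])
E
```

```text
top [364. 214.] 0.76 883 ctr [ 519.2 -111. ] size [ 70.1 108.3] yaw -14.3 z 51.9 2.1
top [220. 216.] 0.71 907 ctr [520.2 299.7] size [ 72.1 108. ] yaw -5.4 z 53.8 2.1
top [430. 200.] 0.66 914 ctr [ 563.9 -300.7] size [ 71.2 110. ] yaw 10.4 z 61.9 2.2
top [280. 199.] 0.63 922 ctr [566.4 126.9] size [ 70.1 110.5] yaw 3.2 z 53.2 2.1
scene [453. 158.] 0.89 1081 ctr [518.8 299.5] size [ 73.5 113.7] yaw -6.2 z 54.1 2.0
scene [401. 198.] 0.86 1261 ctr [565.8 124.5] size [ 72.2 112.9] yaw 3.6 z 53.3 2.0
scene [222. 269.] 0.72 1630 ctr [ 564.9 -300. ] size [ 70.6 112.9] yaw 9.7 z 62.7 1.8
tumbler 0.57 [ 0.545 -0.03  -0.003] [0.606 0.03  0.098]
spice_jar 0.66 [0.483 0.193 0.012] [0.517 0.228 0.08 ]
spatula 0.88 [ 0.171 -0.29  -0.005] [ 0.455 -0.216  0.023]
mug 0.89 [ 0.663 -0.362 -0.006] [ 0.77  -0.247  0.094]
bowl 0.97 [ 0.717 -0.075 -0.002] [0.837 0.053 0.059]
lunchbox 0.6 [ 0.696  0.11  -0.007] [0.85  0.312 0.067]
1.0
```

```bash
cat >> h.py <<'E'
# centre x,y, yaw(deg), top z
LIDS={"r2":(.5645,-.3004,10.,.0623),"r1":(.5192,-.111,-14.3,.052),"l1":(.566,.1258,3.4,.0533),"l2":(.5195,.2996,-5.8,.054)}
def quat(yaw):
    a=np.radians(yaw)/2; return [0,np.cos(a),np.sin(a),0]
def pt(l,off):
    x,y,a,z=LIDS[l]; a=np.radians(a); return np.array([x+off*np.cos(a),y+off*np.sin(a),z])
E
python3 - <<'E'
from h import *
from station import ctrl,get_state
p,d=vision.grab_frame("top")
W=world("top",d,np.ones(d.shape,bool))
k=(W[:,0]>.15)&(W[:,0]<.6)&(W[:,1]>-.6)&(W[:,1]<-.38)&~((W[:,0]<.32)&(W[:,1]<-.48))
print("h",W[k,2].max(),W[k][W[k,2].argmax()])
for l in LIDS:
  for h in(0,180):
    P=pt(l,-.043);P[2]+=.03
    q=ctrl.ik(P,quat(LIDS[l][2]+h));print(l,h,None if q is None else np.round(q,2))
E
```

```text
h 0.6393286008900543 [ 0.22385306 -0.46621641  0.6393286 ]
r2 0 [ 0.62  0.62 -0.21  1.73  0.16  0.81 -1.06]
r2 180 [ 1.02  0.76 -0.91  1.72  0.7   1.02  1.59]
r1 0 [ 0.29  0.49 -0.19  2.05  0.15  0.62 -1.83]
r1 180 [ 0.71  0.6  -0.83  2.04  0.64  0.78  0.8 ]
l1 0 [ 0.01  0.57 -0.43  1.92  0.34  0.73 -2.13]
l1 180 [ 0.3   0.69 -0.93  1.92  0.71  0.9   0.64]
l2 0 [-0.23  0.63 -0.59  1.84  0.47  0.81 -2.74]
l2 180 [ 0.07  0.88 -1.24  1.84  0.92  1.15 -0.04]
```

```bash
cat >> h.py <<'E'
from station import ctrl,get_state
def press(l,off,fmax,maxdepth=.012,step=.0008,clear=.008,lift=True,h=0):
    """descend slowly over lid l until fmax; log (z,F)."""
    P=pt(l,off); q=quat(LIDS[l][2]+h)
    P[2]+=clear; ctrl.movel(P,max_speed=.1); ctrl.pause(.15)
    b=np.mean([get_state()["contact_force"][2] for _ in range(1)])
    z=P[2]; log=[]; z0=None
    while True:
        z-=step if z0 is not None else .0015
        ctrl.movel([P[0],P[1],z],max_speed=.02)
        s=get_state(); f=s["contact_force"][2]-b
        log.append((round(1000*s["tcp_pos"][2],2),round(1000*z,2),round(f,2),round(s["time"],2)))
        if z0 is None and f>.7: z0=s["tcp_pos"][2]
        if f>fmax or z<P[2]-clear-maxdepth: break
    if lift: 
        P[2]+=.0; ctrl.movel(P,max_speed=.05)
    return b,log
E
python3 - <<'E'
from h import *
t0=get_state()["time"]
ctrl.close_gripper(20); print(get_state()["width"],get_state()["time"]-t0)
P=pt("r2",-.043);P[2]+=.06
ctrl.movep(P,quat(LIDS["r2"][2])); print(get_state()["time"])
b,log=press("r2",-.043,5)
print(b);print(*log,sep="\n");print(get_state()["time"],get_state()["tcp_pos"],P)
E
```

```text
-5.491640722702476e-05 0.7666999999999999
3.3167
0.2967649882997869
(np.float64(68.98), np.float64(68.8), np.float64(-1.49), 4.38)
(np.float64(67.2), np.float64(67.3), np.float64(-0.55), 4.63)
(np.float64(65.66), np.float64(65.8), np.float64(0.08), 4.88)
(np.float64(64.15), np.float64(64.3), np.float64(-0.22), 5.13)
(np.float64(63.34), np.float64(62.8), np.float64(4.63), 5.38)
(np.float64(63.33), np.float64(62.0), np.float64(11.02), 5.63)
5.95 [ 0.52242081 -0.30802506  0.07060725] [ 0.52215327 -0.30786687  0.1223    ]
```

Lid r2 is rigid: it held at 63.3 mm while the force rose from 4.6 to 11 N. Next is r1.

```bash
python3 - <<'E'
from h import *
s=get_state()["tcp_pos"]; ctrl.movel([s[0],s[1],.12])
P=pt("r1",-.043);P[2]=.10
ctrl.movep(P,quat(LIDS["r1"][2])); print(get_state()["time"])
b,log=press("r1",-.043,7,step=.0006)
print(b)
for r in log: print(*r)
print(get_state()["time"],get_state()["qpos"])
E
```

```text
7.2917
0.03337172240703457
58.71 58.5 -1.03 8.24
56.94 57.0 0.19 8.49
55.38 55.5 -0.43 8.74
53.88 54.0 -0.1 8.99
53.11 52.5 8.34 9.24
9.5417 [ 0.2198578   0.52101897 -0.09114299  2.06961911  0.08632818  0.55353976
 -1.75313672]
```

r1 is rigid too: 8.3 N with about 0.6 mm of servo lag and no sinking. Next is l1.

```bash
python3 - <<'E'
from h import *
s=get_state()["tcp_pos"]; ctrl.movel([s[0],s[1],.14])
P=pt("l1",-.043);P[2]=.14
ctrl.movep(P,quat(LIDS["l1"][2])); print(get_state()["time"])
b,log=press("l1",-.043,6,step=.0006)
print(b)
for r in log: print(*r)
print(get_state()["time"],get_state()["qpos"])
E
```

```text
11.1333
-0.29027446463572426
59.9 59.8 0.55 12.47
58.2 58.3 0.55 12.72
56.65 56.8 -0.49 12.97
55.2 55.3 -0.11 13.22
54.27 53.8 6.15 13.47
13.7667 [-0.15528946  0.57460894 -0.18337372  1.94091847  0.16692096  0.63951524
 -1.95558702]
```

l1 is rigid at 6.2 N. That leaves l2, which I still press at the end to confirm it rocks.

```bash
python3 - <<'E'
from h import *
s=get_state()["tcp_pos"]; ctrl.movel([s[0],s[1],.14])
P=pt("l2",-.043);P[2]=.12
ctrl.movep(P,quat(LIDS["l2"][2])); print(get_state()["time"])
b,log=press("l2",-.043,6,step=.0006)
print(b)
for r in log: print(*r)
print(get_state()["time"],get_state()["qpos"])
E
```

```text
15.2167
-0.40700893367734886
60.68 60.5 0.17 16.35
58.89 59.0 0.8 16.6
58.35 58.4 0.57 16.85
57.76 57.8 0.51 17.1
57.16 57.2 -0.2 17.35
56.57 56.6 0.32 17.6
55.96 56.0 -0.18 17.85
55.34 55.4 1.04 18.1
54.77 54.8 1.85 18.35
54.2 54.2 0.7 18.6
53.62 53.6 0.53 18.85
52.99 53.0 2.04 19.1
52.39 52.4 1.81 19.35
51.79 51.8 1.77 19.6
51.22 51.2 2.46 19.85
50.86 50.6 5.21 20.1
50.74 50.0 10.65 20.35
20.7417 [-0.51189199  0.60361035 -0.15257444  1.86671891  0.13776535  0.68071427
 -2.41739888]
```

l2 rocks: contact came at about 55.3 mm, it sank under about 2 N and stopped at 50.8 mm. Now I press it at the middle and hold.

```bash
python3 - <<'E'
from h import *
s=get_state()["tcp_pos"]; print(s)
C=pt("l2",0); ctrl.movel([C[0],C[1],.066],max_speed=.1); 
b,log=press("l2",0,24,step=.0006,maxdepth=.010,lift=False)
print(b)
for r in log: print(*r)
ctrl.pause(.5)
s=get_state();print(s["time"],s["tcp_pos"],C,s["contact_force"],s["wrist_torque"])
E
```

```text
[0.47702473 0.30390515 0.06222379]
0.7489424317475504
60.42 60.5 -0.19 21.98
58.87 59.0 -1.01 22.23
57.38 57.5 -0.32 22.48
55.88 56.0 -1.5 22.73
54.73 54.5 1.34 22.98
54.44 53.9 5.23 23.23
54.06 53.3 6.9 23.48
53.59 52.7 8.55 23.73
53.02 52.1 8.45 23.98
52.45 51.5 9.28 24.23
51.83 50.9 7.72 24.48
51.24 50.3 8.62 24.73
50.62 49.7 8.29 24.98
50.04 49.1 9.75 25.23
49.47 48.5 8.36 25.48
49.1 47.9 10.52 25.73
49.09 47.3 16.84 25.98
49.07 46.7 22.42 26.23
49.03 46.1 26.22 26.48
26.975 [0.5197397  0.29978026 0.04903282] [0.5195 0.2996 0.054 ] [-7.17035822 -4.56173802 27.68705632] [-1.00012893  1.48245006  0.00630926]
```

```bash
python3 - <<'E'
from h import *
from station import models
for c in("top","scene"):
    p,d=vision.grab_frame(c);cv2.imwrite(f"pics/{c}1.png",p)
a=cv2.imread("pics/scene1.png"); cv2.imwrite("pics/crop1.png",cv2.resize(a[110:300,150:540],None,fx=2,fy=2))
s=get_state();print(s["time"],s["tcp_pos"],s["contact_force"])
E
```

```text
27.075 [0.51974385 0.29975037 0.04903394] [-7.02594625 -4.45363376 26.96129194]
```

View pics/crop1.png

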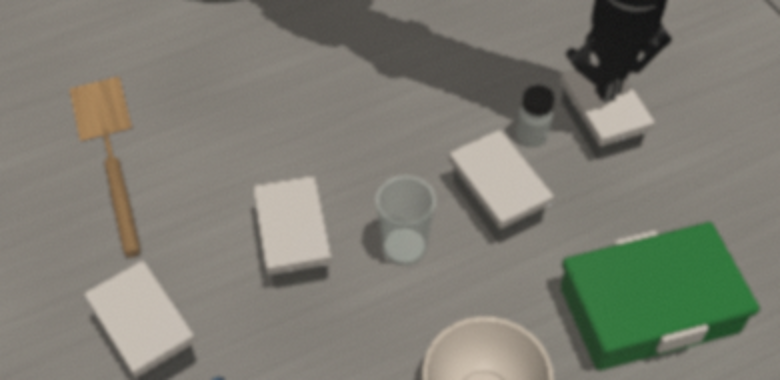

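View pics/top1.png

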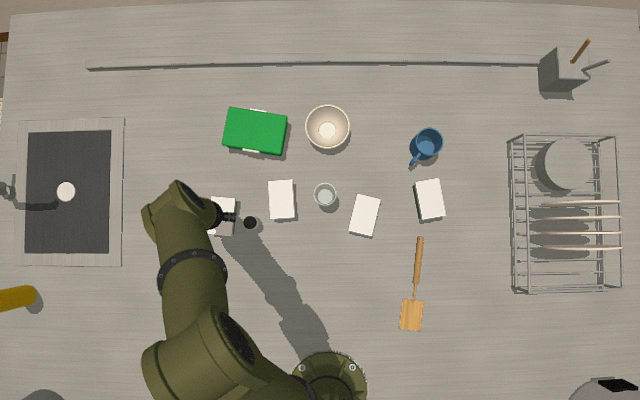

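Everything visible is where it was: jar (250,222), tumbler (325,195), the other three lids, spatula, mug, bowl and lunchbox. The fingertips are on the middle of the left lid at about (222,216), holding it with about 27 N.

```bash
python3 -c "
from station import ticket
print(ticket.close_job())"
```

```text
the job is handed in; nothing more can be done
None
```

The loose lid was the leftmost one. It is pressed home, and the job was handed in at about 27 s with the shut fingertips still holding it down at about 27 N.

- **Finding it:** I pressed each lid 43 mm from its centre, from right to left. The first three stayed rigid at 11.0, 8.3 and 6.2 N. The leftmost sank about 4.5 mm under about 2 N and then stopped.
- **Pressing it home:** Pressed at its middle, it slid from about 54.8 to 49.1 mm (5.7 mm), then held rigid as the force rose to 26 N. It gave way at about 8 to 9 N by the wrist reading, a little under the 11 N stated. That reading scatters by 1 to 1.5 N.
- **Last checks:** In the pictures all bystanders and the other lids are where they were. There was a steady sideways force of about 8 N at the fingertips during the hold, with no movement.
- **Not checked:** I did not let go to test again for rocking, because the lid had to stay held down.

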